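Show the next step of the riveting job

ROBOT

A 6-joint arm with a two-finger parallel gripper is mounted at the origin on the work surface. World frame = base frame: x ahead of the robot, y to its left, z up, the work surface at z = 0. Lengths are in m, angles in degrees, forces in N, time in s.
With the tool pointing down it reaches from about 0.35 to 0.875 m from the base axis. Payload 4.2 kg.
Tool frame: the origin (TCP) lies between the finger pads, 19 mm behind the fingertips; this is the grasp point; z points along the fingers, y is the line along which they close (so a half turn about z gives the same grasp; the last joint's range is limited). The gripper opens to 87 mm and grips with 3 to 60 N. Pads are 19 mm wide; open, the fingers measure 117 mm over their backs; the gripper's body (75 mm by 190 mm) begins 51 mm behind the grasp point.
Start: joints at [89.301, 22.042, 0.453, 0, -68.411, -14.817], TCP at [0.167, 0.602, 0.241] pointing down, gripper open.
Joint ranges: [-179.83, 179.83], [-69.29, 118.12], [-61.27, 80.66], [-181.25, 117.63], [-171.15, -9.14], [-177.46, 177.46]. Speed limits (degrees/s): [159.86, 159.86, 180, 180, 180, 180].

INTERFACE

Orientations are given as a 3x3 rotation matrix whose columns are the frame's x, y, z axes.
In Python, from station import * gives the robot as it stands.
- The arm moves only by the tool move_arm, never from a script. Its argument "targets" is text: rows parted by semicolons, each of 4 numbers parted by spaces: the shift along the world's x, y, z in units of 25 mm (1.0 is 25 mm), then the turn about the world's z in units of 5 degrees (1.0 is 5 degrees). In form: tx ty tz spin; .... A call has 1 to 10 rows; each row shifts and turns the commanded pose from where the row before left it; what a row does not reach is not made up. A row lasts 1/12 s, in which the tool goes at most 41.7 mm and 7.16 degrees, less where a joint would pass 70% of its speed; a pose out of reach is approached as far as the arm can. A call is refused whole if a number of a shift passes 1 or a number of a turn 1, either way. A call with a gripper value outside its range is refused whole. "gripper" is the finger opening in mm, from 0 to 87, set as the call begins (left out, the last holds). The fingers move at their own pace and stop on an object; the grip force is fixed at half the most. Time passes only in rows, so rows that do not move let the fingers close. It gives the time, the measured TCP pose, the force, the opening and the grip force at its end, in the units of the state.
- sense(): the state, without advancing time (a new reading comes with each control period).
- capture(name): name is "side" or "top"; returns a dict with "image" (400x640x3 uint8, blue, green, red), "fx", "fy", "cx", "cy" (pixels), "world_from_camera" (4x4, takes a point from camera to world coordinates). Camera axes: x right, y up, looking along -z (the intrinsics and any distortion apply to the point x, -y, -z); pixel columns grow to the right and rows downward; lengths in m; the calibration is good to about 2 mm. A picture is of the moment at which its call begins. There is no depth.
- finish_job(): hands the job in; it is judged then, once.
The state is a dict: "time_s": time; "joints": joint angles; "joint_velocities": joint speeds; "effort": joint torques, N m; "tcp_pos": TCP position; "ee_rot": TCP orientation; "wrist_force": force on the tool from outside, world axes, zero at the start; "moment": the same for the moment, N m; "gripper_width": opening from 0.0 (shut) to 1.0 (fully open); "gripper_force": force on a finger pad.
Only numpy, scipy, OpenCV 4.12 (cv2) and the standard library are available. Lean on these libraries where they do the work, as an engineer would, in place of code of your own. Each camera call takes 0.05 s, during which the arm holds its last target. There are 200 camera calls.

TASK

Show the apprentice the next step of the riveting job, touching nothing: first point at the one hole in the riveted strip on the vice that still has no rivet, fingers pointing straight down with their tips two or three centimetres above it, and stay there for two seconds. Then point in the same way at the top of the rivet set, the thickest of the four tools standing in the wooden block, and finish there, still pointing at it. Do not bring the fingertips down over any of the other rivets or tools.

Things in the scene. Friction and masses are not known exactly. Their poses are not given: they have to be found in the camera images.
- vice: Blue bench vice, fixed, left or right of centre. Origin on the bench under the jaw gap, x away from its handle (at x = -203, z = 85 mm), z up. It clamps a bent sheet; on this, at x = 65 mm, lies an aluminium strip 50 x 200 x 6 mm (long in y), top at z = 143 mm, with four places 44 mm apart along y (-66 to 66): three rivets and one bare hole, in varying order.
- bare_hole: The bare hole, 15 mm across and 6 mm deep, dark inside, in the strip. Origin at the centre of its mouth, level with the strip's top; z up.
- rivet1: Aluminium rivet in the strip: dome head 24 mm across and 9.5 mm high. Origin at the centre of the head's underside, on the strip's top; z up. Do not point at it.
- rivet2: A second rivet like rivet1.
- rivet3: A third rivet like rivet1.
- block: Wooden tool block, fixed, 60 x 225 x 40 mm (x, y, z), origin at the centre of its underside. Four steel tools stand loose in its sockets, 55 mm apart along y, in varying order; they stick out 70 to 82 mm above it. Nothing else on the bench stands higher than 210 mm.
- rivet_set: Rivet set: stubby round steel tool, 28 mm thick, with a dished end up; loose, 100 mm long, its foot 10 mm above the bench. Origin at the centre of its foot, z up.
- rivet_set_top (a point): Centre of the rivet set's top, at the level of its rim, 110 mm above the bench; z up.
- centre_punch: Centre punch: 13 mm round steel rod with a conical point up, loose, 112 mm long. Origin at the centre of its foot, 10 mm above the bench, z up. Do not point at it.
- centre_punch_top (a point): The centre punch's point, 122 mm above the bench.
- pin_punch: Pin punch: 13 mm round steel rod stepped down to a 6 mm pin on top, loose, 108 mm long. Origin at the centre of its foot, 10 mm above the bench. Do not point at it.
- pin_punch_top (a point): The top of the pin, 118 mm above the bench.
- chisel: Flat chisel: 13 mm round steel rod with a flat blade 22 x 5 mm up, loose, 106 mm long. Origin at the centre of its foot, 10 mm above the bench. Do not point at it.
- chisel_top (a point): Middle of the chisel's edge, 116 mm above the bench.

How it is judged:
By the outcome, as a careful person would: the job done as asked, in the order asked, and still so for the second after the job is handed in, with the robot touching nothing.
It also fails if it takes over 40 s, if anything falls off the work surface, if the arm or the gripper's body presses on something with over 40 N, if the wrist force passes 120 N, or if a joint passes its speed limit or range.

## Working session

There is one attempt and no reset: what is moved stays moved. The work goes in short steps, Python scripts to look and compute and a tool call to move; the robot and the scene stay as the last step left them, time stands still between calls to the robot, and variables do not carry over. Pictures are saved under pics/ and viewed, at most 10 in all, crops included, and the job is handed in when it is done.

Besides the shell and the picture viewer there is one more tool, called after ">>>" as name(argument=value, ...) on one line, values as JSON. move_arm: Moves the arm, as the interface text tells. Its arguments: {"type":"object","properties":{"targets":{"type":"string"},"gripper":{"type":"number"}},"required":["targets"]}

```bash
mkdir -p pics; cat > h.py <<'E'
from station import *
import numpy as np, cv2
def ray(c,u,v):
    d=np.array([(u-c["cx"])/c["fx"],-(v-c["cy"])/c["fy"],-1.0]); M=np.array(c["world_from_camera"])
    return M[:3,3],M[:3,:3]@d
def onz(c,u,v,z):
    o,d=ray(c,u,v); return o+d*(z-o[2])/d[2]
def proj(c,p):
    M=np.linalg.inv(np.array(c["world_from_camera"])); q=M[:3,:3]@np.array(p)+M[:3,3]
    return c["cx"]+c["fx"]*q[0]/-q[2], c["cy"]-c["fy"]*q[1]/-q[2]
E
python3 - <<'E'
from h import *
import pickle
for n in("top","side"):
    c=capture(n); cv2.imwrite(f"pics/{n}0.png",c["image"]); pickle.dump(c,open(n+".pkl","wb"))
    print(n,c.keys(),c["fx"],c["fy"],c["cx"],c["cy"],np.round(c["world_from_camera"],3).tolist())
s=sense();print(s["time_s"],s["tcp_pos"],np.round(s["ee_rot"],3).tolist())
E
```

```text
top dict_keys(['image', 'fx', 'fy', 'cx', 'cy', 'world_from_camera']) 479.8822361494383 479.8822361494383 319.26276772327253 200.87065302332513 [[-0.016, 0.985, -0.17, 0.395], [-1.0, -0.015, 0.006, 0.024], [0.004, 0.17, 0.985, 1.01], [0.0, 0.0, 0.0, 1.0]]
side dict_keys(['image', 'fx', 'fy', 'cx', 'cy', 'world_from_camera']) 405.05181540613 405.05181540613 318.3909545829053 203.42004489307664 [[-0.96, 0.163, -0.228, 0.36], [-0.28, -0.58, 0.765, 0.73], [-0.007, 0.798, 0.602, 0.681], [0.0, 0.0, 0.0, 1.0]]
0.1 [0.16702262 0.60174423 0.24027613] [[0.964, -0.268, -0.0], [-0.268, -0.964, -0.002], [0.0, 0.002, -1.0]]
```

View pics/top0.png

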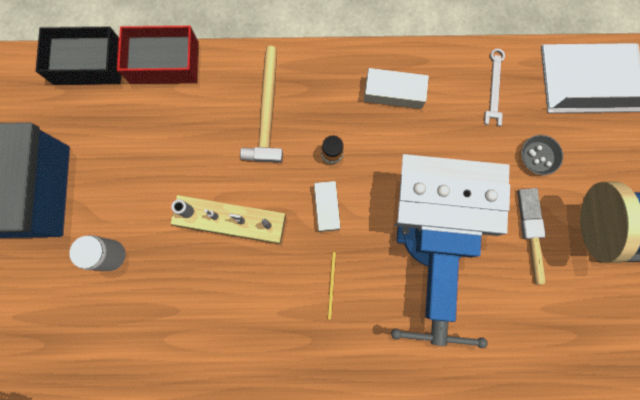

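View pics/side0.png

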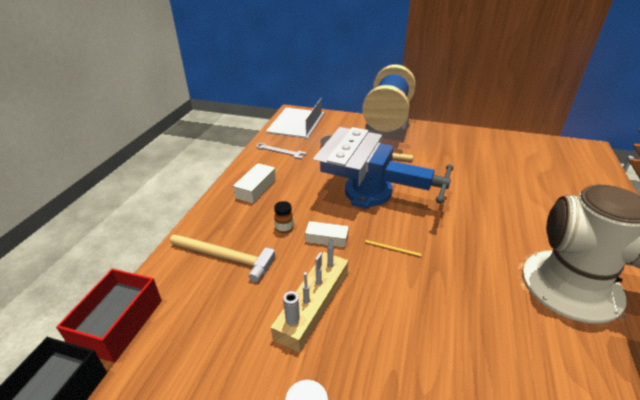

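The top view shows the strip on the vice with rivets near (420,188), (443,190) and (491,195), and the dark bare hole near (467,193). The thick, dished rivet set is at the block's left end, near (179,207). In the side view it is the nearest tool, at (291,298).

```bash
cat > m.py <<'E'
from h import *
import pickle
T,S=[pickle.load(open(n+".pkl","rb")) for n in("top","side")]
def dark(c,x0,x1,y0,y1,th):
    g=c["image"][y0:y1,x0:x1].max(2); n,l,st,ce=cv2.connectedComponentsWithStats((g<th).astype(np.uint8))
    return [(np.round(ce[i]+[x0,y0],1).tolist(),int(st[i,4])) for i in range(1,n) if st[i,4]>3]
def tri(a,b):
    (o,d),(p,e)=ray(T,*a),ray(S,*b); k=np.linalg.lstsq(np.c_[d,-e],p-o,rcond=None)[0]
    A,B=o+k[0]*d,p+k[1]*e; return np.round((A+B)/2,4),round(float(np.linalg.norm(A-B)),4)
th=dark(T,455,480,182,204,110); print("hole top",th)
h=max(th,key=lambda t:t[1])[0]; H=onz(T,*h,.143); print(H,"side at",proj(S,H))
print("side dark",dark(S,335,372,130,160,110))
for p in((420,188),(443,190),(491,195.5)): print("rivet",onz(T,*p,.150))
tt=dark(T,170,190,198,216,110); print("set top",tt)
s=max(tt,key=lambda t:t[1])[0]; R=onz(T,*s,.11); print(R,"side at",proj(S,R))
print("side dark",dark(S,278,305,285,312,110))
a=cv2.resize(T["image"][185:245,165:290],None,fx=6,fy=6,interpolation=2)
b=cv2.resize(S["image"][235:350,265:355],None,fx=5,fy=5,interpolation=2)[:575]
c=cv2.resize(S["image"][120:185,310:395],None,fx=3,fy=3,interpolation=2)
cv2.imwrite("pics/a.png",a)
k=np.zeros((575,720,3),np.uint8);k[:,:450]=b;k[:195,460:715]=c;cv2.imwrite("pics/b.png",k)
E
python3 m.py
```

```text
hole top [([466.6, 193.0], 39)]
[ 0.55456127 -0.25351445  0.143     ] side at (np.float64(351.80272306314976), np.float64(141.15977617961533))
side dark [([370.2, 130.4], 5)]
rivet [ 0.56386333 -0.1665729   0.15      ]
rivet [ 0.55950146 -0.20846289  0.15      ]
rivet [ 0.54795387 -0.29555019  0.15      ]
set top [([178.1, 206.2], 56), ([186.1, 211.2], 63)]
[0.53365048 0.27046717 0.11      ] side at (np.float64(299.55245954833333), np.float64(292.2745762362826))
side dark [([304.0, 295.5], 14), ([290.5, 297.2], 41), ([291.6, 307.5], 68)]
```

View pics/b.png

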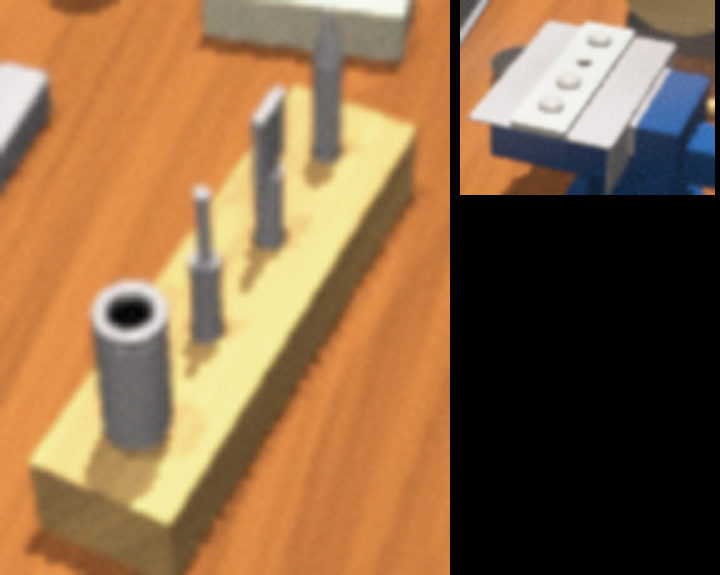

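View pics/a.png

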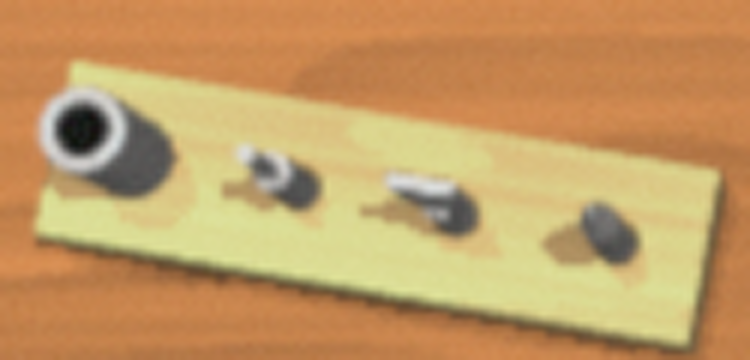

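The crops confirm the tool order: the rivet set is the thick tube with its rim at side (291,297.4) and top (178.7,206.3). The bare hole at side (351.3,140.7) agrees with its projection from the top view. The rivet set misses by about 10 px between the two views, so I'll check it against the block's known size.

```bash
cat > n.py <<'E'
from m import *
print("---")
print("hole",tri(h,(351.3,140.7))," set",tri((178.7,206.3),(291,297.4)))
ct=[(165+x/6,185+y/6) for x,y in((72,62),(720,172),(692,345),(38,238))]
cs=[(265+x/5,235+y/5) for x,y in((33,462),(295,87),(415,127),(172,525))]
for c,q in((T,ct),(S,cs)):
    P=np.array([onz(c,*p,.04) for p in q]); print(np.round(P[:,:2],3).tolist(),np.round(np.linalg.norm(P-np.roll(P,-1,0),axis=1),3),P.mean(0))
print("setS",onz(S,291,297.4,.11))
# set foot at block-top visible side view, right of shank
for nm,t,s_ in(("pin",(165+247/6,185+155/6),(265+203/5,235+190/5)),("chisel",(165+420/6,185+186/6),(265+268/5,235+105/5)),("cp",(165+592/6,185+210/6),(265+327/5,235+15/5))):print(nm,tri(t,s_))
E
python3 n.py | sed '1,/---/d'
```

```text
hole (array([ 0.5551, -0.253 ,  0.1444]), 0.0016)  set (array([0.5442, 0.2852, 0.1091]), 0.0015)
[[0.578, 0.309], [0.536, 0.088], [0.478, 0.097], [0.517, 0.319]] [0.225 0.06  0.225 0.061] [0.52719913 0.20332342 0.04      ]
[[0.579, 0.309], [0.538, 0.089], [0.481, 0.099], [0.52, 0.32]] [0.224 0.059 0.225 0.06 ] [0.52940823 0.20402756 0.04      ]
setS [0.54465352 0.28588823 0.11      ]
pin (array([0.5335, 0.2306, 0.1192]), 0.0023)
chisel (array([0.5236, 0.177 , 0.1156]), 0.0026)
cp (array([0.5143, 0.1226, 0.1186]), 0.0018)
```

Both measurements hold up: the hole is at (0.555, -0.253, 0.143) and the rivet set top at (0.544, 0.285, 0.110). Tip spacing and block size match the given values. The first mask on the set had caught the shaft's shadow. I'll move high with the fingers almost closed, on a line that stays clear of the tools.

>>> move_arm(targets="0.4 -0.9 0.2 0; 0.4 -0.9 0.2 0; 0.4 -0.9 0.2 0; 0.4 -0.9 0.2 0; 0.4 -0.9 0.2 0; 0.4 -0.9 0.2 0; 0.4 -0.9 0.2 0; 0.4 -0.9 0.2 0; 0.4 -0.9 0 0; 0.4 -0.9 0 0", gripper=4)

```text
time_s: 0.93
tcp_pos: [0.2674, 0.3759, 0.2812]
ee_rot: [[0.964, -0.267, -0.0], [-0.267, -0.964, 0.0], [-0.0, -0.0, -1.0]]
wrist_force: [0.5, 0.7, 1.1]
gripper_width: 0.324
gripper_force: 0.0
```

>>> move_arm(targets="0.4 -0.9 0 0; 0.4 -0.9 0 0; 0.4 -0.9 0 0; 0.4 -0.9 0 0; 0.4 -0.9 0 0; 0.4 -0.9 0 0; 0.4 -0.9 0 0; 0.4 -0.9 0 0; 0.4 -0.9 0 0; 0.4 -0.9 0 0")

```text
time_s: 1.77
tcp_pos: [0.3671, 0.1509, 0.2811]
ee_rot: [[0.964, -0.267, -0.0], [-0.267, -0.964, -0.0], [-0.0, 0.0, -1.0]]
wrist_force: [-0.3, 0.1, -0.2]
gripper_width: 0.049
gripper_force: 0.0
```

>>> move_arm(targets="0.4 -0.9 0 0; 0.4 -0.9 0 0; 0.4 -0.9 0 0; 0.4 -0.9 0 0; 0.4 -0.9 0 0; 0.4 -0.9 0 0; 0.4 -0.9 0 0; 0.4 -0.9 0 0; 0 0 0 0; 0 0 0 0")

```text
time_s: 2.6
tcp_pos: [0.447, -0.0287, 0.2806]
ee_rot: [[0.963, -0.27, -0.002], [-0.27, -0.963, -0.0], [-0.001, 0.001, -1.0]]
wrist_force: [-1.3, 0.1, -0.3]
gripper_width: 0.045
gripper_force: 0.0
```

>>> move_arm(targets="0.43 -0.9 0 0; 0.43 -0.9 0 0; 0.43 -0.9 0 0; 0.43 -0.9 0 0; 0.43 -0.9 0 0; 0.43 -0.9 0 0; 0.43 -0.9 0 0; 0.43 -0.9 0 0; 0.43 -0.9 0 0; 0.43 -0.9 0 0")

```text
time_s: 3.43
tcp_pos: [0.5551, -0.2526, 0.2811]
ee_rot: [[0.964, -0.266, -0.0], [-0.266, -0.964, 0.0], [-0.001, -0.0, -1.0]]
wrist_force: [0.3, 0.5, -0.4]
gripper_width: 0.047
gripper_force: 0.0
```

>>> move_arm(targets="0 0 0 0; 0 0 0 0; 0 0 -0.4 0; 0 0 -0.4 0; 0 0 -0.4 0; 0 0 -0.4 0; 0 0 -0.4 0; 0 0 0 0; 0 0 0 0; 0 0 0 0")

```text
time_s: 4.27
tcp_pos: [0.555, -0.2529, 0.2316]
ee_rot: [[0.964, -0.267, 0.001], [-0.267, -0.964, -0.0], [0.001, 0.0, -1.0]]
wrist_force: [-0.1, 0.9, 0.8]
gripper_width: 0.043
gripper_force: 0.0
```

```bash
python3 - <<'E'
from h import *
a=capture("side")["image"][60:190,270:430]; b=capture("top")["image"][120:260,370:540]
k=np.zeros((560,790,3),np.uint8)
k[:325,:400]=cv2.resize(a,(400,325));k[:321,400:790]=cv2.resize(b,(390,321));cv2.imwrite("pics/c.png",k)
s=sense();print(s["tcp_pos"],s["wrist_force"])
E
```

```text
[ 0.55507651 -0.25294712  0.23199151] [-0.10798656  0.24762499 -0.65123755]
```

View pics/c.png

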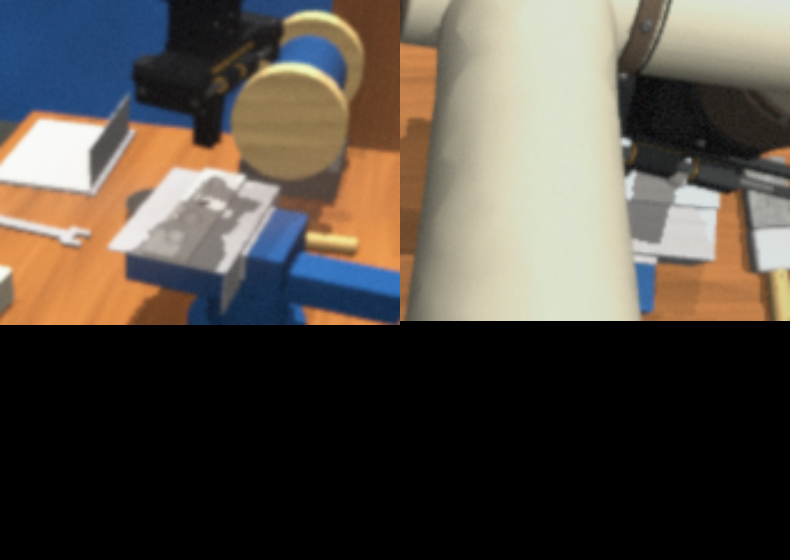

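The side view shows the closed fingers straight above the strip, tips at about crop (207,140), and the spool well clear of the gripper. The top view is blocked by the arm. I'll go down 45 mm more and hold for over two seconds.

>>> move_arm(targets="0 0 -0.3 0; 0 0 -0.3 0; 0 0 -0.3 0; 0 0 -0.3 0; 0 0 -0.3 0; 0 0 -0.3 0; 0 0 0 0; 0 0 0 0; 0 0 0 0; 0 0 0 0")

```text
time_s: 5.2
tcp_pos: [0.555, -0.2529, 0.1868]
ee_rot: [[0.964, -0.267, 0.001], [-0.267, -0.964, -0.0], [0.001, 0.0, -1.0]]
wrist_force: [-0.4, 0.1, -0.5]
gripper_width: 0.044
gripper_force: 0.0
```

```bash
python3 - <<'E'
from h import *
a=capture("side")["image"][90:180,300:410]
cv2.imwrite("pics/d.png",cv2.resize(a,None,fx=5,fy=5,interpolation=2)); s=sense();print(s["tcp_pos"],s["wrist_force"])
E
```

```text
[ 0.55501267 -0.25286331  0.18683461] [ 0.35996352 -0.01863381  0.19345064]
```

View pics/d.png

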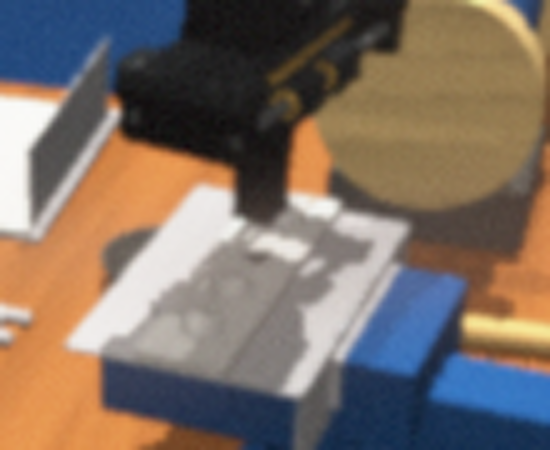

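The fingertips end at crop (262,218), just above the bare hole at (257,255). That fits a gap of about 25 mm with nothing touched. Now the hold.

>>> move_arm(targets="0 0 0 0; 0 0 0 0; 0 0 0 0; 0 0 0 0; 0 0 0 0; 0 0 0 0; 0 0 0 0; 0 0 0 0; 0 0 0 0; 0 0 0 0")

```text
time_s: 6.08
tcp_pos: [0.5546, -0.2528, 0.1862]
ee_rot: [[0.964, -0.268, -0.0], [-0.268, -0.964, 0.0], [-0.0, -0.0, -1.0]]
wrist_force: [0.3, -0.9, -0.3]
gripper_width: 0.049
gripper_force: 0.0
```

>>> move_arm(targets="0 0 0 0; 0 0 0 0; 0 0 0 0; 0 0 0 0; 0 0 0 0; 0 0 0 0; 0 0 0 0; 0 0 0 0; 0 0 0 0; 0 0 0 0")

```text
time_s: 6.92
tcp_pos: [0.5546, -0.2528, 0.1862]
ee_rot: [[0.964, -0.268, -0.0], [-0.268, -0.964, -0.0], [-0.0, 0.0, -1.0]]
wrist_force: [0.7, 0.2, -0.2]
gripper_width: 0.046
gripper_force: 0.0
```

>>> move_arm(targets="0 0 0 0; 0 0 0 0; 0 0 0 0; 0 0 0 0; 0 0 0 0; 0 0 0 0; 0 0 0 0; 0 0 0 0; 0 0 0 0; 0 0 0 0")

```text
time_s: 7.75
tcp_pos: [0.5547, -0.2528, 0.1862]
ee_rot: [[0.964, -0.267, -0.0], [-0.267, -0.964, 0.0], [-0.0, 0.0, -1.0]]
wrist_force: [-0.8, 0.4, -0.3]
gripper_width: 0.042
gripper_force: 0.0
```

>>> move_arm(targets="0 0 0.4 0; 0 0 0.8 0; 0 0 0.8 0; 0 0 0.8 0; 0 0 0.8 0; 0 0 0.4 0; 0 0 0 0; 0 0 0 0; 0 0.5 0 0; 0 0.5 0 0")

```text
time_s: 8.58
tcp_pos: [0.5538, -0.2271, 0.2843]
ee_rot: [[0.963, -0.269, -0.003], [-0.269, -0.963, 0.001], [-0.004, -0.0, -1.0]]
wrist_force: [0.6, 0.9, 0.1]
gripper_width: 0.046
gripper_force: 0.0
```

>>> move_arm(targets="0 0.9 0 0; 0 0.9 0 0; 0 0.9 0 0; 0 0.9 0 0; 0 0.9 0 0; 0 0.9 0 0; 0 0.9 0 0; 0 0.9 0 0; 0 0.9 0 0; 0 0.9 0 0")

```text
time_s: 9.42
tcp_pos: [0.5536, -0.0007, 0.2851]
ee_rot: [[0.964, -0.267, -0.002], [-0.267, -0.964, -0.0], [-0.002, 0.001, -1.0]]
wrist_force: [-0.6, -0.1, 0.2]
gripper_width: 0.045
gripper_force: 0.0
```

>>> move_arm(targets="-0.05 0.9 0 0; -0.05 0.9 0 0; -0.05 0.9 0 0; -0.05 0.9 0 0; -0.05 0.9 0 0; -0.05 0.9 0 0; -0.05 0.9 0 0; -0.05 0.9 0 0; -0.05 0.9 0 0; 0 0.9 0 0")

```text
time_s: 10.25
tcp_pos: [0.5419, 0.2239, 0.2851]
ee_rot: [[0.964, -0.266, -0.002], [-0.266, -0.964, -0.001], [-0.002, 0.002, -1.0]]
wrist_force: [1.3, 0.3, -0.8]
gripper_width: 0.043
gripper_force: 0.0
```

>>> move_arm(targets="0 0.9 0 0; 0 0.6 0 0; 0 0.4 0 0; 0 0.3 0 0; 0 0 0 0; 0 0 0 0; 0 0 0 0")

```text
time_s: 10.83
tcp_pos: [0.5434, 0.2764, 0.2863]
ee_rot: [[0.963, -0.268, -0.0], [-0.268, -0.963, -0.0], [-0.0, 0.0, -1.0]]
wrist_force: [0.0, 0.1, -0.1]
gripper_width: 0.047
gripper_force: 0.0
```

>>> move_arm(targets="0 0.35 0 0; 0 0 0 0; 0 0 -0.6 0; 0 0 -0.8 0; 0 0 -0.8 0; 0 0 -0.8 0; 0 0 -0.6 0; 0 0 -0.3 0; 0 0 0 0; 0 0 0 0")

```text
time_s: 11.67
tcp_pos: [0.5438, 0.286, 0.1892]
ee_rot: [[0.964, -0.267, 0.001], [-0.267, -0.964, -0.0], [0.001, -0.0, -1.0]]
wrist_force: [0.1, -0.2, 0.1]
gripper_width: 0.048
gripper_force: 0.0
```

```bash
python3 - <<'E'
from h import *
a=capture("side")["image"][200:360,220:400]
cv2.imwrite("pics/e.png",cv2.resize(a,None,fx=3.5,fy=3.5,interpolation=2)); s=sense();print(s["tcp_pos"],s["wrist_force"])
E
```

```text
[0.54410121 0.2862549  0.18989162] [ 0.60507725  0.19440664 -0.6626366 ]
```

View pics/e.png

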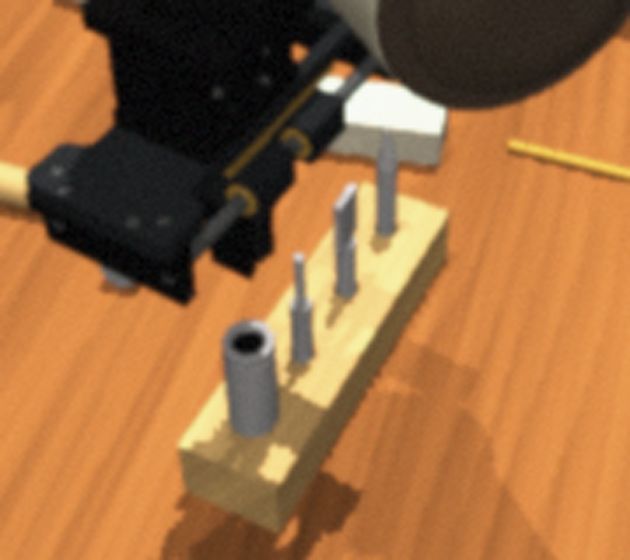

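The fingertips at crop (245,268) are directly above the rivet set's rim at (248,340), with the other tools clear. I'll go down the last 35 mm and hold.

>>> move_arm(targets="0 0 -0.3 0; 0 0 -0.4 0; 0 0 -0.4 0; 0 0 -0.3 0; 0 0 0 0; 0 0 0 0; 0 0 0 0; 0 0 0 0; 0 0 0 0; 0 0 0 0")

```text
time_s: 12.55
tcp_pos: [0.5436, 0.2861, 0.1542]
ee_rot: [[0.964, -0.267, 0.001], [-0.267, -0.964, 0.001], [0.0, -0.001, -1.0]]
wrist_force: [-0.7, 0.4, -0.5]
gripper_width: 0.048
gripper_force: 0.0
```

>>> move_arm(targets="0 0 0 0; 0 0 0 0; 0 0 0 0; 0 0 0 0; 0 0 0 0; 0 0 0 0; 0 0 0 0; 0 0 0 0; 0 0 0 0; 0 0 0 0")

```text
time_s: 13.38
tcp_pos: [0.5434, 0.2859, 0.1537]
ee_rot: [[0.964, -0.267, -0.0], [-0.267, -0.964, -0.0], [-0.0, 0.0, -1.0]]
wrist_force: [-1.0, -0.7, -0.0]
gripper_width: 0.044
gripper_force: 0.0
```

>>> move_arm(targets="0 0 0 0; 0 0 0 0; 0 0 0 0; 0 0 0 0; 0 0 0 0; 0 0 0 0; 0 0 0 0; 0 0 0 0; 0 0 0 0; 0 0 0 0")

```text
time_s: 14.22
tcp_pos: [0.5434, 0.286, 0.1538]
ee_rot: [[0.964, -0.268, -0.0], [-0.268, -0.964, 0.0], [-0.0, -0.0, -1.0]]
wrist_force: [0.2, 0.3, 0.2]
gripper_width: 0.045
gripper_force: 0.0
```

```bash
python3 - <<'E'
from h import *
a=capture("side")["image"][200:360,220:400]
cv2.imwrite("pics/f.png",cv2.resize(a,None,fx=3.5,fy=3.5,interpolation=2)); s=sense();print(s["tcp_pos"],s["wrist_force"])
E
```

```text
[0.54341345 0.28597079 0.15373883] [-1.04430167 -0.23155621  0.4340038 ]
```

View pics/f.png

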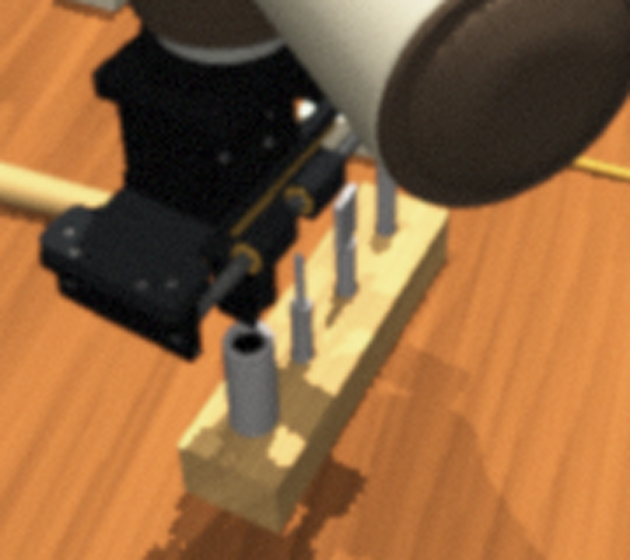

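The fingers sit just above the rim at crop (248,325), and no tool has moved. I'll check the projected tip corner against the picture, then hand in.

```bash
python3 - <<'E'
from h import *
c=capture("side"); s=sense(); p=np.array(s["tcp_pos"]); R=np.array(s["ee_rot"])
f=lambda q:np.round((np.array(proj(c,q))-[220,200])*3.5,0)
for a in(-.0095,.0095):
    for b in(-.017,.017): print(f(p+R@[a,b,.019]))
print("tip",f(p+R@[0,0,.019]),"rim",f([.544,.285,.11]))
E
```

```text
[244. 340.]
[283. 294.]
[213. 324.]
[252. 280.]
tip [248. 309.] rim [250. 340.]
```

The predicted tip (248,309) lies straight above the rim (250,340), 25 mm up, and the picture agrees.

```bash
python3 -c "
from station import *
print(finish_job())"
```

```text
the job is handed in; nothing more can be done
None
```

I pointed at the bare hole from about 25 mm above it for over two seconds, then at the rivet set's top from about 25 mm, and handed the job in still pointing there; the wrist force stayed near zero and nothing appears to have been touched.

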